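# Sweep the loose brass rings into their bin

### The job

Three brass rings lie loose on the deck of the sorting stand: with the closed fingers, sweep all three off the open end of the deck so that they drop and come to rest in the bin that has the sample ring on its tab, not the one with the sample rivet. Slide them along the deck only, never picking them up, and leave the setting die and the anvil standing where they are among the rings, and everything else on the bench undisturbed. Finish with the arm clear.

Things in the scene. Friction and masses are not known exactly. Their poses are not given: they have to be found in the camera images.
- stand: fixed sorting stand: flat grey deck 40 mm above the bench, 212 mm along x, 240 mm along y. Lips 6 mm thick along both sides (x = +/-109 mm) rise 12 mm above the deck; both ends (y = +/-120 mm) are open, a bin at each. Origin on the bench under the deck's centre; x points away from the robot, y to its left, turned by up to 0.2 rad.
- ring_bin: fixed open cream bin, 210 (x) by 100 (y) by 36 mm high, walls and floor 3 mm, butted against an end of the stand, rim 4 mm below the deck. Origin: centre of underside; axes as the stand's. A tab at its far side, centred at x = 127 mm, 36 mm high, bears a fixed sample: a flat brass ring. The loose rings belong here. At the stand's y = +170.5 or -170.5 mm.
- rivet_bin: fixed open cream bin, 210 (x) by 100 (y) by 36 mm high, walls and floor 3 mm, butted against an end of the stand, rim 4 mm below the deck. Origin: centre of underside; axes as the stand's. A tab at its far side, centred at x = 127 mm, 36 mm high, bears a fixed sample: a copper rivet, stem up. Holds two loose rivets. At the other end of the stand.
- ring0: loose heavy brass ring (grommet), 36 mm outside, 18 mm hole, 10 mm high, about 45 g, lying flat on the deck. Origin at the centre of its underside, so 40 mm above the bench while on the deck.
- ring1: loose heavy brass ring (grommet), 36 mm outside, 18 mm hole, 10 mm high, about 45 g, lying flat on the deck. Origin at the centre of its underside, so 40 mm above the bench while on the deck.
- ring2: loose heavy brass ring (grommet), 36 mm outside, 18 mm hole, 10 mm high, about 45 g, lying flat on the deck. Origin at the centre of its underside, so 40 mm above the bench while on the deck.
- die: setting die standing loose on the deck: slim steel post, foot 28 mm across, 58 mm high, about 220 g, easily knocked; to be left alone. Origin at the centre of its underside.
- anvil: small dark steel anvil standing loose on the deck: plain puck without hole, 32 mm across, 24 mm high, about 160 g; to be left alone. Origin at the centre of its underside.
- rivet0: copper rivet in the rivet bin, head 24 mm, 20 mm high; to be left alone. Origin at the centre of its underside.
- rivet1: the other copper rivet in the rivet bin, same size; to be left alone. Origin at the centre of its underside.
- mallet: mallet lying on the bench to the right, 225 mm long along its y, head 85 x 45 x 44 mm at its +y end; to be left alone. Origin on the bench under the line of its handle, 132 mm from the head end.
- jar: amber jar, 64 mm across, 85 mm high, on the bench to the left; to be left alone. Origin at the centre of its underside.
- oil: white bottle, 48 mm across, 120 mm high, on the bench to the right; to be left alone. Origin at the centre of its underside.

How it is judged (in metres and radians):
At the end, for the whole second after the job is handed in: All three rings are inside the ring bin (origin within its walls, lower than 30 mm above the bench) and at rest (slower than 0.05 m/s); die and anvil stand upright within 12 mm of their start; rivets, mallet, jar and bottle within 30 mm of theirs (x of ring0 in the frame of ring_bin between -0.102 and 0.102 m and y of ring0 in the frame of ring_bin between -0.047 and 0.047 m and z of each of ring0, ring1, ring2 in the frame of ring_bin below 0.03 m and linear speed of each of ring0, ring1, ring2 below 0.05 m/s and x of ring1 in the frame of ring_bin between -0.102 and 0.102 m and y of ring1 in the frame of ring_bin between -0.047 and 0.047 m and x of ring2 in the frame of ring_bin between -0.102 and 0.102 m and y of ring2 in the frame of ring_bin between -0.047 and 0.047 m and distance of each of die, anvil from where it was at the start of the episode below 0.012 m and angle between each of die, anvil's own z axis and vertical below 0.2 rad and distance of each of rivet0, rivet1, mallet, jar, oil from where it was at the start of the episode below 0.03 m); the robot touches nothing.
It fails at once if a ring is lifted: its origin more than 15 mm above the deck (height (world z) of any of ring0, ring1, ring2 above 0.055 m).
It fails at once if the die or the anvil is pushed more than 12 mm or tipped (distance of any of die, anvil from where it was at the start of the episode above 0.012 m or angle between any of die, anvil's own z axis and vertical above 0.3 rad).
It fails at once if a rivet, the mallet, the jar or the bottle is moved more than 30 mm (distance of any of rivet0, rivet1, mallet, jar, oil from where it was at the start of the episode above 0.03 m).
It also fails if it takes over 61 s, if anything falls off the work surface, if the arm or the gripper's body presses on something with over 40 N, if the wrist force passes 120 N, or if a joint passes its speed limit or range.

### The arm

A 6-joint arm with a two-finger parallel gripper is mounted at the origin on the work surface. World frame = base frame: x ahead of the robot, y to its left, z up, the work surface at z = 0. Lengths are in m, angles in degrees, forces in N, time in s.
With the tool pointing down it reaches from about 0.275 to 0.975 m from the base axis. Payload 8.4 kg.
Tool frame: the origin (TCP) lies midway between the tips of the shut fingers; the grasp point (between the pads) lies 19 mm behind it (grasp_offset is the distance from the TCP to the grasp point, in m); z points along the fingers, y is the direction in which the jaws open and shut (so a half turn about z gives the same grasp; the last joint's range is limited). The gripper opens to 92 mm and grips with 3 to 60 N. Pads are 20 mm wide; open, the fingers measure 128 mm over their backs; the gripper's body (75 mm by 189 mm) begins 69 mm behind the grasp point.
Start: joints at [-64.824, 20.225, 93.587, -0, 66.188, -0.138], TCP at [0.267, -0.565, 0.215] pointing down, gripper open.
Joint ranges: [-150.9, 150.9], [-52.94, 120.26], [3.33, 152.33], [-74.26, 254.26], [0, 154.13], [-172.89, 172.89]. Speed limits (degrees/s): [127.2, 127.2, 159.86, 180, 180, 180].

### API

Orientations are given as [roll, pitch, yaw] about the fixed x, y, z axes, in that order (R = Rz(yaw) Ry(pitch) Rx(roll)).
In Python, from plant import observe, grab_frame, camera_params, hand_in, search_frame, trace, spot_point, grasp_offset gives the robot as it stands. The module is installed in compiled form; this text tells all that it offers.
- The arm moves only by the shell command python3 -m jog 'ROWS' [FORCE]. ROWS is text: rows parted by semicolons, each of 7 numbers parted by spaces: the opening, from -1 (shut) to 1 (fully open), then the shift along the tool's x, y, z in units of 30 mm (1.0 is 30 mm), then the turn, a rotation vector about the tool's x, y, z in units of 5 degrees (1.0 is 5 degrees). A call has 1 to 10 rows; each row shifts and turns the commanded pose from where the row before left it, along the tool's axes as they then stand; what a row does not reach is not made up. A row lasts 1/12 s, in which the tool goes at most 41.7 mm and 7.16 degrees, less where a joint would pass 70% of its speed; a pose out of reach is approached as far as the arm can. A call is refused whole if a number of a shift passes 1 or a number of a turn 1, either way. A call with a gripper value outside its range is refused whole. The fingers move at their own pace and stop on an object; FORCE is the grip in N (left out, the last holds). Time passes only in rows, so rows that do not move let the fingers close. It gives the time, the measured TCP pose, the force and the opening at its end, in the units of the state.
- observe(): the state, without advancing time (a new reading comes with each control period).
- grab_frame(name): name is "side" or "top"; returns (picture, depth): 420x560x3 uint8, red, green, blue; 420x560 float32, m along the optical axis (not along the pixel's ray), 0 where there is no reading.
- camera_params(name): a dict with "fx", "fy", "cx", "cy" (pixels), "distortion" ([k1, k2, p1, p2, k3] as OpenCV has them; the pictures are not rectified), "xyz" and "attitude" of the camera in the world. Camera axes: x right, y down, z forward; pixel columns grow to the right and rows downward; lengths in m; the calibration is good to about 2 mm. A picture is of the moment at which its call begins. camera_params takes no time and is no camera call.
- hand_in(): hands the job in, once; it reports no verdict.
Trained networks look in the newest picture that a camera, given by its name, has taken for a name from the list of things; names that differ only in an ending like _2 or _b are one class to them, and where a whole thing is asked for, a point or a joint stands for the part that bears it (a point fixed in the world has none). Each returns a list of dicts, best first, with "confidence" (0 to 1); they miss things now and then, are a little off and sometimes report something else, mostly with a low value. They report only what shows in the picture. A call takes as long as a camera call.
- search_frame(camera, target): "bbox" ([centre column, centre row, width, height] in pixels, round what is visible of it).
- trace(camera, target): "mask" (420x560 bool, what is visible of it) and "bbox" ([centre column, centre row, width, height] in pixels, round what is visible of it).
- spot_point(camera, target): "pixel" ([row, column] in pixels: a listed point, or the origin of a listed thing).
The state is a dict: "t": time; "joint_pos": joint angles; "qvel": joint speeds; "effort": joint torques, N m; "eef_pos": TCP position; "ee_rot": TCP orientation; "wrist_force": force on the tool from outside, world axes, zero at the start; "moment": the same for the moment, N m; "width": finger opening in m.
Only numpy, scipy, OpenCV 4.12 (cv2) and the standard library are available. Lean on these libraries where they do the work, as an engineer would, in place of code of your own. Each camera call takes 0.05 s, during which the arm holds its last target. There are 200 camera calls.

## Working session

There is one attempt and no reset: what is moved stays moved. The work goes in short steps, Python scripts to look and compute and a shell command to move; the robot and the scene stay as the last step left them, time stands still between calls to the robot, and variables do not carry over. Pictures are saved under pics/ and viewed, about 8 in all and at most 12, crops included, and the job is handed in when it is done.

```bash
mkdir -p pics
cat > h.py <<'E'
import numpy as np, cv2
from plant import *
from scipy.spatial.transform import Rotation as R
def cam(n):
    p=camera_params(n); K=np.array([[p['fx'],0,p['cx']],[0,p['fy'],p['cy']],[0,0,1]]); return p,K,np.array(p['distortion'])
def rot(p):
    a=np.array(p['attitude']); 
    return R.from_euler('xyz',a,degrees=True).as_matrix() if a.size==3 else (R.from_quat(a).as_matrix() if a.size==4 else a)
def ray(n,rc,z):
    p,K,d=cam(n); u=cv2.undistortPoints(np.array([[[rc[1],rc[0]]]],float),K,d)[0,0]
    v=rot(p)@np.array([u[0],u[1],1]); o=np.array(p['xyz']); return o+v*(z-o[2])/v[2]
def proj(n,P):
    p,K,d=cam(n); M=rot(p).T; P=np.atleast_2d(P).astype(float)
    return cv2.projectPoints(P,cv2.Rodrigues(M)[0],-M@np.array(p['xyz']),K,d)[0][:,0]
E
python3 - <<'E'
from h import *
for n in('top','side'):
    im,d=grab_frame(n); cv2.imwrite(f'pics/{n}0.png',im[:,:,::-1]); print(n,camera_params(n))
    for t,z in dict(stand=.04,ring_bin=0,rivet_bin=0,ring0=.04,ring1=.04,ring2=.04,die=.04,anvil=.04,rivet0=.003,jar=0,oil=0,mallet=0).items():
        print(t,[(np.round(s['pixel'],0).tolist(),round(s['confidence'],2),ray(n,s['pixel'],z).round(3)[:2].tolist()) for s in spot_point(n,t)[:5]])
print(observe(),grasp_offset)
E
```

```text
top {'fx': 520.8189810828535, 'fy': 520.8189810828535, 'cx': 283.06109221617214, 'cy': 209.0323271167415, 'distortion': array([-0.06273616,  0.        ,  0.        ,  0.        ,  0.        ]), 'xyz': array([ 0.25594483, -0.0111695 ,  1.51938962]), 'attitude': array([-1.68482298e+02,  4.36117881e-02, -9.04015256e+01])}
stand [([211.0, 283.0], 0.69, [0.552, -0.012])]
ring_bin [([204.0, 338.0], 0.91, [0.579, -0.178])]
rivet_bin [([215.0, 224.0], 0.94, [0.55, 0.165]), ([200.0, 135.0], 0.45, [0.597, 0.432])]
ring0 [([188.0, 260.0], 0.66, [0.62, 0.054]), ([207.0, 282.0], 0.56, [0.563, -0.009])]
ring1 [([188.0, 260.0], 0.66, [0.62, 0.054]), ([207.0, 282.0], 0.56, [0.563, -0.009])]
ring2 [([188.0, 260.0], 0.66, [0.62, 0.054]), ([207.0, 282.0], 0.56, [0.563, -0.009])]
die [([205.0, 254.0], 0.28, [0.57, 0.073])]
anvil [([209.0, 252.0], 0.41, [0.558, 0.077])]
rivet0 [([236.0, 232.0], 0.55, [0.487, 0.139]), ([198.0, 231.0], 0.5, [0.601, 0.143])]
jar [([201.0, 140.0], 0.81, [0.594, 0.416])]
oil [([268.0, 419.0], 0.8, [0.387, -0.409])]
mallet [([169.0, 423.0], 0.81, [0.688, -0.439])]
side {'fx': 
[... 684 characters left out ...]
[([309.0, 403.0], 0.93, [0.685, -0.443])]
{'t': 1.3, 'joint_pos': array([-6.48252584e+01,  2.02254034e+01,  9.35882359e+01,  1.00756836e-04,
        6.61892834e+01, -1.39385815e-01]), 'qvel': array([ 0.09346978, -0.02827692,  0.03744081,  0.00334428,  0.01554526,
        0.11266212]), 'effort': array([-7.58924907e-04, -5.93757999e+01, -3.34569740e+01,  6.97495323e-02,
        1.55876298e-02, -1.91448726e-05]), 'eef_pos': array([ 0.26721178, -0.56497672,  0.21457324]), 'ee_rot': array([-1.79997078e+02, -9.92886935e-05,  2.53140868e+01]), 'wrist_force': array([ 0.35145897, -0.48432343,  0.78213847]), 'moment': array([-0.03514431, -0.01959994,  0.01243687]), 'width': 0.09193377026660353} 0.0187
```

Run:
```python
import cv2
im=cv2.imread('pics/top0.png')[140:280,190:380]; cv2.imwrite('pics/top0c.png',cv2.resize(im,None,fx=4,fy=4,interpolation=cv2.INTER_CUBIC))
im=cv2.imread('pics/side0.png')[150:320,200:400]; cv2.imwrite('pics/side0c.png',cv2.resize(im,None,fx=3.5,fy=3.5,interpolation=cv2.INTER_CUBIC))
```

```text
(no output)
```

View pics/top0c.png

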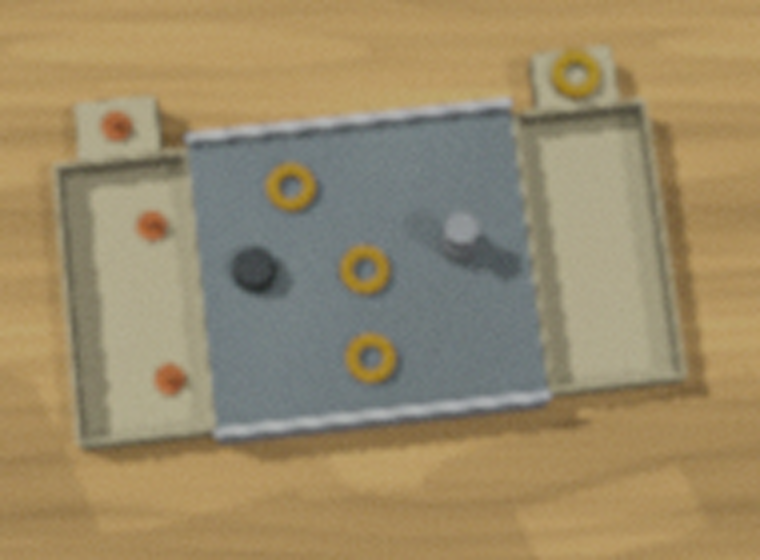

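View pics/side0c.png

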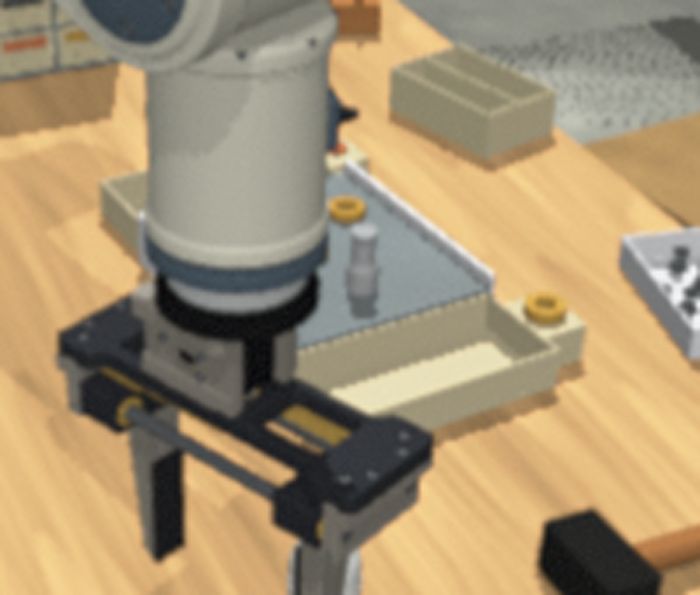

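Top view shows the ring bin on the right (−y), with its sample ring at crop (577,73). The loose rings are at crop (292,187), (366,269) and (371,358), the anvil at (254,270) and the die top at (462,228). In the side view the arm hides most of the deck, but it confirms the ring sample beside the near bin and shows the die standing upright.

```bash
cat > st.py <<'E'
from h import *
def pt(c,z): return ray('top',(140+(c[1]-1.5)/4,190+(c[0]-1.5)/4),z)[:2]
# lip/deck corners: lip outer top at z=.052
C=[((188,135),(112,120)),((512,102),(112,-120)),((550,398),(-112,-120)),((215,437),(-112,120))]
W=np.array([pt(c,.052) for c,_ in C]); S=np.array([s for _,s in C])/1000
a=W-W.mean(0); b=S-S.mean(0); s=np.arctan2((b[:,0]*a[:,1]-b[:,1]*a[:,0]).sum(),(a*b).sum())
Q=np.array([[np.cos(s),-np.sin(s)],[np.sin(s),np.cos(s)]]); o=W.mean(0)-Q@S.mean(0)
def ts(w): return Q.T@(np.asarray(w)[:2]-o)
E
python3 - <<'E'
from st import *
print('yaw',np.degrees(s),'o',o,'res',((W-o)@Q-S).round(4).tolist())
for n,c,z in [('A',(292,187),.05),('B',(366,269),.05),('C',(371,358),.05),('anvil',(254,268),.064),('die',(462,228),.098)]:
    w=pt(c,z); print(n,w.round(4),'stand',(ts(w)*1000).round(1))
print('die side',[ (ts(ray('side',q['pixel'],.04))*1000).round(1) for q in spot_point('side','die')[:1]])
print('ringbin', [(ts(ray('top',q['pixel'],0))*1000).round(1) for q in spot_point('top','ring_bin')[:1]])
e=observe()['eef_pos']; print('tcp stand',ts(e)*1000)
E
```

```text
yaw 5.841941083799231 o [ 0.56371292 -0.00683739] res [[-0.0009, -0.0012], [-0.0019, 0.0008], [0.0023, 0.0006], [0.0005, -0.0001]]
A [0.623  0.0468] stand [64.4 47.3]
B [ 0.5618 -0.0066] stand [-1.9  0.4]
C [ 0.4968 -0.0098] stand [-66.9   3.9]
anvil [0.5601 0.0733] stand [ 4.6 80.1]
die [ 0.5806 -0.0741] stand [  9.9 -68.7]
die side [array([ 12.9, -86. ])]
ringbin [array([  -1.8, -171.6])]
tcp stand [-351.76328867 -525.07434261]
```

```bash
python3 -m jog '-1 0 0 0 0 0 -1;-1 0 0 0 0 0 -1;-1 0 0 0 0 0 -1;-1 0 0 0 0 0 -1;-1 0 0 0 0 0 -1;-1 0 0 0 0 0 -1;-1 0 0 0 0 0 -1;-1 0 0 0 0 0 -1;-1 0 0 0 0 0 -1;-1 0 0 0 0 0 -1' 20
python3 -m jog '-1 0 0 0 0 0 -1;-1 0 0 0 0 0 -1;-1 0 0 0 0 0 -1;-1 0 0 0 0 0 -1;-1 0 0 0 0 0 -0.1;-1 0.8 0.4 0 0 0 0;-1 0.8 0.4 0 0 0 0;-1 0.8 0.4 0 0 0 0;-1 0.8 0.4 0 0 0 0;-1 0.8 0.4 0 0 0 0'
python3 -m jog '-1 0.8 0.4 0 0 0 0;-1 0.8 0.4 0 0 0 0;-1 0.8 0.4 0 0 0 0;-1 0.8 0.4 0 0 0 0;-1 0.8 0.4 0 0 0 0;-1 0.8 0.4 0 0 0 0;-1 0.8 0.4 0 0 0 0;-1 0.8 0.4 0 0 0 0;-1 0.8 0.4 0 0 0 0;-1 0.8 0.4 0 0 0 0'
python3 -m jog '-1 0.8 0.4 0 0 0 0;-1 0.8 0.4 0 0 0 0;-1 0.8 0.4 0 0 0 0;-1 0.8 0.4 0 0 0 0;-1 0.8 0.4 0 0 0 0;-1 0.8 0.4 0 0 0 0;-1 0.8 0.4 0 0 0 0;-1 0.8 0.4 0 0 0 0;-1 0 0 0 0 0 0'
cat > w.py <<'E'
from st import *
o_=observe(); e=o_['eef_pos']
print('t',round(o_['t'],2),'stand mm',(ts(e)*1000).round(1),'z',round(e[2]*1000,1),'yaw rel',(o_['ee_rot']-[0,0,90+np.degrees(s)]).round(2),'F',np.round(o_['wrist_force'],1),'w',round(o_['width'],4))
E
python3 w.py
```

```text
t: 2.23
eef_pos: [0.2672, -0.565, 0.2146]
ee_rot: [-180.0, -0.0, 75.6]
wrist_force: [0.0, -0.6, 1.3]
width: 0.0276
t: 3.07
eef_pos: [0.315, -0.4384, 0.2146]
ee_rot: [180.0, 0.0, 95.6]
wrist_force: [1.0, -0.1, -0.1]
width: 0.0002
t: 3.9
eef_pos: [0.4102, -0.1874, 0.2148]
ee_rot: [180.0, 0.0, 95.6]
wrist_force: [0.5, -0.9, -0.2]
width: 0.0005
t: 4.65
eef_pos: [0.4875, 0.0154, 0.2149]
ee_rot: [179.9, -0.1, 95.8]
wrist_force: [-0.8, -0.7, 0.2]
width: 0.0011
t 4.65 stand mm [-73.6  29.9] z 214.9 yaw rel [ 1.7991e+02 -7.0000e-02 -6.0000e-02] F [-0.8 -0.7  0.2] w 0.0011
```

```bash
python3 -m jog '-1 0.5 0.23 0 0 0 0;-1 0 0 1 0 0 0;-1 0 0 1 0 0 0;-1 0 0 1 0 0 0;-1 0 0 1 0 0 0;-1 0 0 0.9 0 0 0;-1 0 0 0 0 0 0' >/dev/null; python3 w.py
python3 - <<'E'
from st import *
im,d=grab_frame('side')
q=[('A',[.623,.0468,.05]),('B',[.5618,-.0066,.05]),('C',[.4968,-.0098,.05]),('anv',[.5601,.0733,.064]),('dietop',[.5806,-.0741,.098]),('diefoot',[.5806,-.0741,.04])]
for n,P in q:
    c=proj('side',P)[0]; print(n,c.round(1)); cv2.circle(im,tuple(int(v) for v in c.round()),1,(255,0,0),-1)
im=im[150:320,200:400]; cv2.imwrite('pics/side1.png',cv2.resize(im,None,fx=3.5,fy=3.5,interpolation=cv2.INTER_CUBIC)[:,:,::-1])
E
```

```text
t 5.23 stand mm [-72.1  41.5] z 63.6 yaw rel [-1.7958e+02 -1.0000e-02 -1.5000e-01] F [-1.2 -0.3  0.4] w 0.001
A [298.1 208.6]
B [287.5 220.1]
C [268.2 224.8]
anv [276.8 204.6]
dietop [303.2 215.6]
diefoot [302.5 232.5]
```

View pics/side1.png

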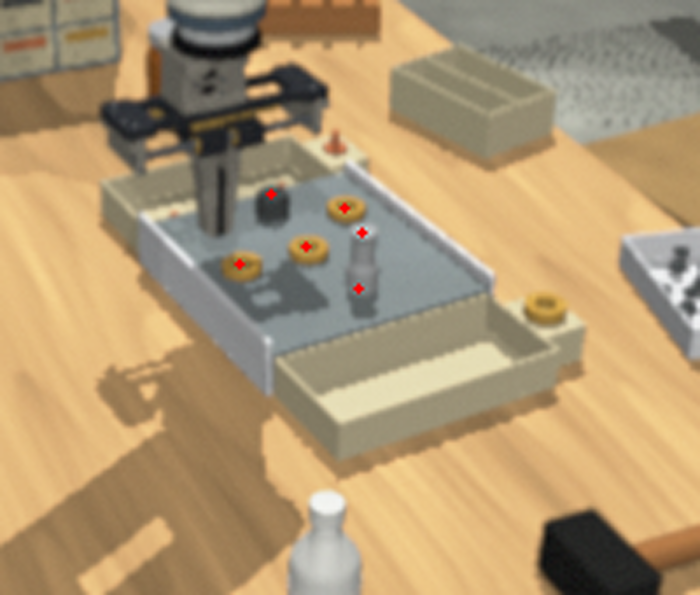

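The markers land on the rings, the anvil, and the die top (crop 362,232) and foot (358,289) to within about 1 px, so the estimates hold. Now I'll lower and sweep ring C.

```bash
python3 -m jog '-1 0 0.15 0.3 0 0 0;-1 0 0 0.33 0 0 0;-1 0 0 0 0 0 0' >/dev/null; python3 w.py
python3 -m jog '-1 -0.3 0 0 0 0 0;-1 -0.3 0 0 0 0 0;-1 -0.3 0 0 0 0 0;-1 -0.3 0 0 0 0 0;-1 -0.3 0 0 0 0 0;-1 -0.3 0 0 0 0 0;-1 -0.3 0 0 0 0 0;-1 -0.3 0 0 0 0 0;-1 -0.3 0 0 0 0 0;-1 -0.3 0 0 0 0 0'
python3 w.py
python3 - <<'E'
from h import *
im,d=grab_frame('side')
im=im[150:320,200:400]; cv2.imwrite('pics/side2.png',cv2.resize(im,None,fx=3.5,fy=3.5,interpolation=cv2.INTER_CUBIC)[:,:,::-1])
E
```

```text
t 5.53 stand mm [-63.6  41.6] z 48.4 yaw rel [ 1.7996e+02  0.0000e+00 -6.0000e-02] F [0.  0.4 0.3] w 0.0005
t: 6.37
eef_pos: [0.5049, -0.0623, 0.0487]
ee_rot: [-180.0, -0.0, 95.8]
wrist_force: [-0.2, 0.4, 1.0]
width: 0.0004
t 6.37 stand mm [-64.2 -49.2] z 48.7 yaw rel [-1.8e+02 -0.0e+00 -3.0e-02] F [-0.2  0.4  1. ] w 0.0004
```

View pics/side2.png

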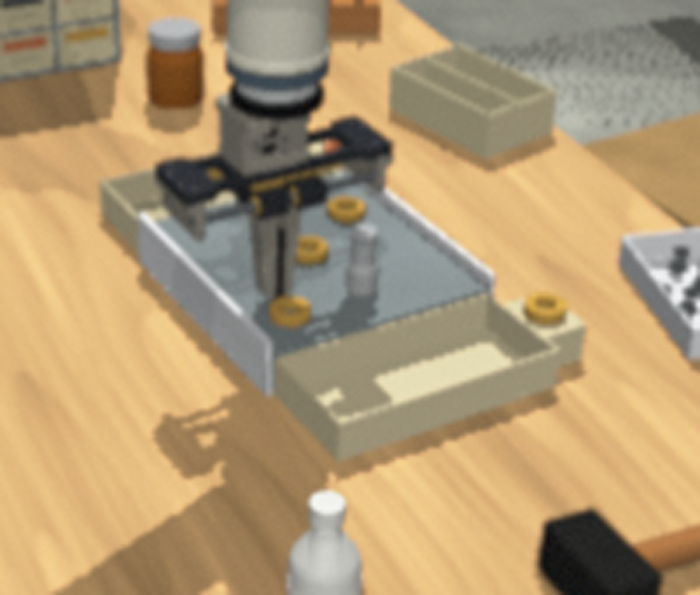

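The ring slides ahead of the fingers, now at crop (290,310). The tip is higher than I planned, 48 mm against 44 mm, so I'll lower it and finish the sweep.

```bash
python3 -m jog '-1 0.1 0 0.14 0 0 0;-1 -0.1 0 0 0 0 0;-1 -0.3 0 0 0 0 0;-1 -0.3 0 0 0 0 0;-1 -0.3 0 0 0 0 0;-1 -0.3 0 0 0 0 0;-1 -0.3 0 0 0 0 0;-1 -0.3 0 0 0 0 0;-1 -0.3 0 0 0 0 0;-1 -0.3 0 0 0 0 0';python3 w.py
python3 -m jog '-1 -0.3 0 0 0 0 0;-1 -0.3 0 0 0 0 0;-1 -0.3 0 0 0 0 0;-1 -0.3 0 0 0 0 0;-1 0 0 0 0 0 0;-1 0 0 0 0 0 0;-1 0 0 0 0 0 0'
python3 w.py
python3 - <<'E'
from h import *
im,d=grab_frame('side')
im=im[150:320,200:400]; cv2.imwrite('pics/side3.png',cv2.resize(im,None,fx=3.5,fy=3.5,interpolation=cv2.INTER_CUBIC)[:,:,::-1])
E
```

```text
t: 7.25
eef_pos: [0.5122, -0.1341, 0.0445]
ee_rot: [180.0, 0.0, 95.8]
wrist_force: [0.7, 0.5, -0.3]
width: 0.0002
t 7.25 stand mm [ -64.2 -121.3] z 44.5 yaw rel [ 1.8e+02  1.0e-02 -4.0e-02] F [ 0.7  0.5 -0.3] w 0.0002
t: 7.83
eef_pos: [0.5156, -0.1687, 0.0444]
ee_rot: [-180.0, -0.0, 95.8]
wrist_force: [-0.0, -0.2, -0.7]
width: 0.0003
t 7.83 stand mm [ -64.4 -156.1] z 44.4 yaw rel [-1.7998e+02 -2.0000e-02 -4.0000e-02] F [-0.  -0.2 -0.7] w 0.0003
```

View pics/side3.png

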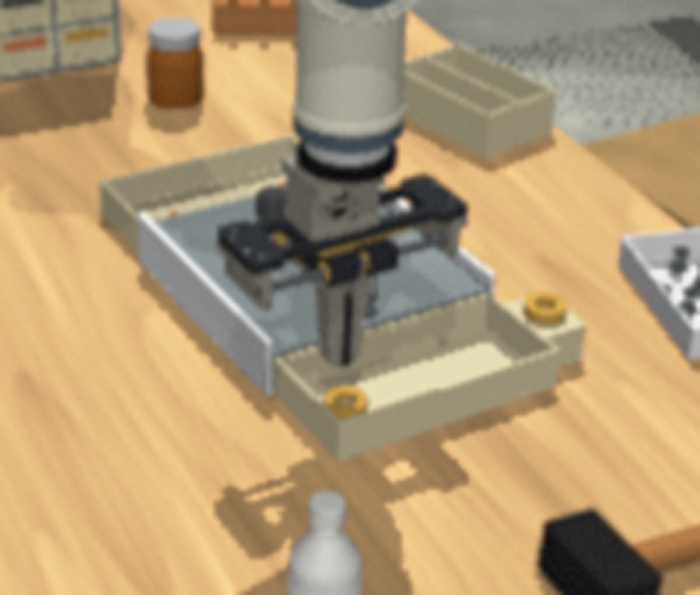

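The ring shows at crop (346,402), next to the bin's far wall. I'll check that from above on the way to the middle ring.

```bash
python3 -m jog '-1 0 0 -0.9 0 0 0;-1 0 0 -0.9 0 0 0;-1 0 0 -0.9 0 0 0;-1 0.9 0.6 0 0 0 0;-1 0.9 0.6 0 0 0 0;-1 0.9 0.6 0 0 0 0;-1 0.9 0.6 0 0 0 0;-1 0.9 0.6 0 0 0 0;-1 0.75 0.5 0 0 0 0;-1 0 0 0 0 0 0' >/dev/null;python3 w.py
python3 - <<'E'
from st import *
im,d=grab_frame('top')
cv2.imwrite('pics/top1.png',cv2.resize(im[140:280,190:380],None,fx=4,fy=4,interpolation=cv2.INTER_CUBIC)[:,:,::-1])
for n in('top',):
  for q in trace(n,'ring0'):
    m=q['mask'];c=np.argwhere(m).mean(0); z=np.median(d[m]); p,K,dd=cam(n); u=cv2.undistortPoints(np.array([[[c[1],c[0]]]]),K,dd)[0,0]
    P=np.array(p['xyz'])+rot(p)@np.array([u[0],u[1],1])*z; print(round(q['confidence'],2),c.round(1),(ts(P)*1000).round(1),'z',(P[2]*1000).round(1))
E
```

```text
t 8.72 stand mm [43.4  5.5] z 125.7 yaw rel [ 1.7989e+02 -6.0000e-02  1.6000e-01] F [-1.1  0.5  0.3] w 0.0003
0.42 [224.1 339.5] [ -64.2 -165.3] z 12.1
```

View pics/top1.png

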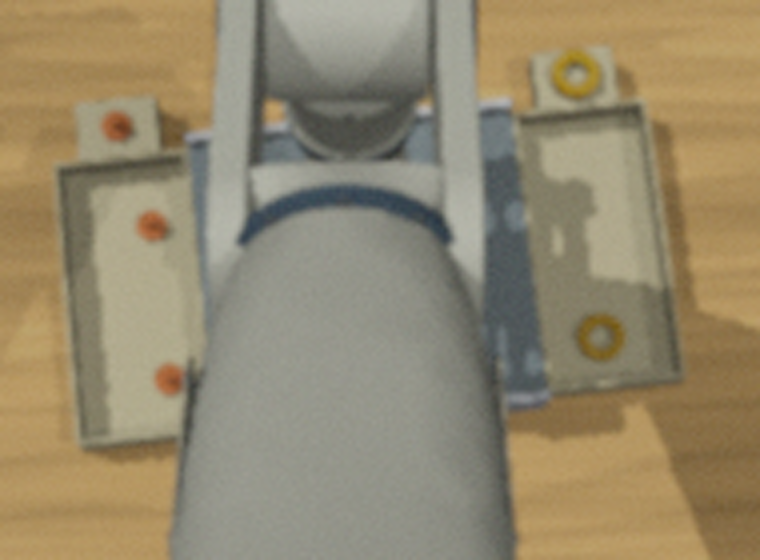

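Ring C lies flat in the bin at stand (−64,−165), top surface about 12 mm up. Next, shift ring B sideways in −x so it clears the die.

```bash
python3 -m jog '-1 -0.17 0 0 0 0 0;-1 0 0 0.7 0 0 0;-1 0 0 0.7 0 0 0;-1 0 0 0.7 0 0 0;-1 0 0 0.6 0 0 0;-1 0 0 0 0 0 0' >/dev/null;python3 w.py
python3 -m jog '-1 0 -0.2 0 0 0 0;-1 0 -0.2 0 0 0 0;-1 0 -0.2 0 0 0 0;-1 0 -0.2 0 0 0 0;-1 0 -0.2 0 0 0 0;-1 0 -0.2 0 0 0 0;-1 0 -0.2 0 0 0 0;-1 0 -0.2 0 0 0 0;-1 0 -0.2 0 0 0 0;-1 0 -0.1 0 0 0 0'; python3 w.py
python3 - <<'E'
from st import *
im,d=grab_frame('side')
cv2.imwrite('pics/side4.png',cv2.resize(im[150:320,200:400],None,fx=3.5,fy=3.5,interpolation=cv2.INTER_CUBIC)[:,:,::-1])
for q in spot_point('side','ring0'): print(q['confidence'],q['pixel'],ts(ray('side',q['pixel'],.04))*1000)
E
```

```text
t 9.32 stand mm [38.6 -5.3] z 41.8 yaw rel [-1.7978e+02 -1.0000e-02 -1.2000e-01] F [-0.6 -0.3  0.3] w 0.0004
t: 10.15
eef_pos: [0.5481, -0.0123, 0.0449]
ee_rot: [179.9, 0.0, 95.8]
wrist_force: [3.4, -0.1, 4.0]
width: 0.0002
t 10.15 stand mm [-16.1  -3.9] z 44.9 yaw rel [ 1.7992e+02  1.0000e-02 -3.0000e-02] F [ 3.4 -0.1  4. ] w 0.0002
0.58 [223.3, 270.7] [-48.14577954  22.58405494]
0.56 [263.4, 298.7] [ -81.44489202 -198.15343986]
0.5 [209.4, 298.2] [71.5384042  57.85777775]
```

View pics/side4.png

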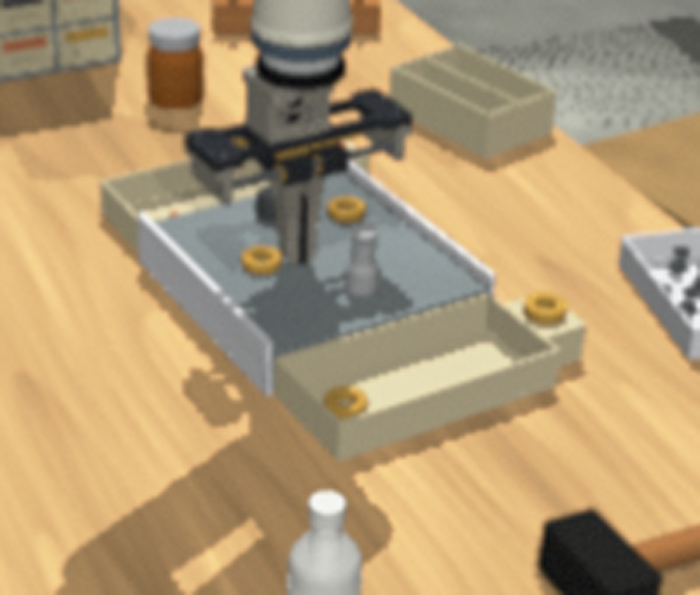

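```bash
python3 -c "
from st import *
print(ts(ray('side',(150+(259-1.2)/3.5,200+(262-1.2)/3.5),.049))*1000)"
python3 -m jog '-1 0 0.2 0 0 0 0;-1 0 0 -0.7 0 0 0;-1 0 0 -0.5 0 0 0;-1 0.6 -0.5 0 0 0 0;-1 0.6 -0.5 0 0 0 0;-1 0.6 -0.35 0 0 0 0;-1 0 0 0 0 0 0;-1 0 0 0.6 0 0 0;-1 0 0 0.6 0 0 0;-1 0 0 0 0 0 0' >/dev/null;python3 w.py
```

```text
[-46.13244666   2.0825471 ]
t 11.08 stand mm [-52.3  50.1] z 41.8 yaw rel [-179.72   -0.     -0.  ] F [-0.5  0.2 -0.8] w 0.0006
```

```bash
python3 -m jog '-1 -0.3 0.08 0 0 0 0;-1 -0.3 0 0 0 0 0;-1 -0.3 0 0 0 0 0;-1 -0.3 0 0 0 0 0;-1 -0.3 0 0 0 0 0;-1 -0.3 0 0 0 0 0;-1 -0.3 0 0 0 0 0;-1 -0.3 0 0 0 0 0;-1 -0.3 0 0 0 0 0;-1 -0.3 0 0 0 0 0' >/dev/null; python3 w.py
python3 -m jog '-1 -0.3 0 0 0 0 0;-1 -0.3 0 0 0 0 0;-1 -0.3 0 0 0 0 0;-1 -0.3 0 0 0 0 0;-1 -0.3 0 0 0 0 0;-1 -0.3 0 0 0 0 0;-1 -0.3 0 0 0 0 0;-1 -0.3 0 0 0 0 0;-1 -0.3 0 0 0 0 0;-1 -0.3 0 0 0 0 0' >/dev/null; python3 w.py
python3 -m jog '-1 -0.3 0 0 0 0 0;-1 -0.3 0 0 0 0 0;-1 -0.3 0 0 0 0 0;-1 0 0 0 0 0 0;-1 0 0 0 0 0 0;-1 0 0 -0.9 0 0 0;-1 0 0 -0.9 0 0 0;-1 0 0 -0.9 0 0 0;-1 0 0 0 0 0 0' >/dev/null; python3 w.py
cat > rings.py <<'E'
from st import *
for n in('top','side'):
  im,d=grab_frame(n)
  for t in('ring0','die','anvil'):
   for q in trace(n,t):
    m=q['mask'];c=np.argwhere(m).mean(0); z=np.median(d[m]); p,K,dd=cam(n); u=cv2.undistortPoints(np.array([[[c[1],c[0]]]]),K,dd)[0,0]
    P=np.array(p['xyz'])+rot(p)@np.array([u[0],u[1],1])*z; print(n,t,round(q['confidence'],2),c.round(1),(ts(P)*1000).round(1),'z',(P[2]*1000).round(1))
E
python3 rings.py
```

```text
t 11.92 stand mm [-48.2 -40.8] z 44.5 yaw rel [ 1.8e+02 -0.0e+00 -4.0e-02] F [-0.1  1.4  1.3] w 0.0004
t 12.75 stand mm [ -48.3 -130.8] z 44.5 yaw rel [-1.8e+02  0.0e+00 -3.0e-02] F [ 0.2  0.1 -0.5] w 0.0004
t 13.5 stand mm [ -45.6 -157.5] z 130.2 yaw rel [ 1.7964e+02  1.5000e-01 -1.0000e-02] F [ 1.3 -0.5  1.1] w 0.0007
top ring0 0.46 [186.8 262.6] [63.4 47.5] z 49.4
top anvil 0.44 [207.2 253.9] [ 3.3 78.1] z 61.1
side ring0 0.57 [254.1 301.3] [ -39.8 -144.2] z 24.2
side die 0.39 [230.3 303.2] [  6.6 -77.5] z 53.6
side anvil 0.6 [209. 276.] [-2.3 72.5] z 53.5
```

```bash
python3 -m jog '-1 0.82 0.37 0 0 0 0;-1 0.82 0.37 0 0 0 0;-1 0.82 0.37 0 0 0 0;-1 0.82 0.37 0 0 0 0;-1 0.82 0.37 0 0 0 0;-1 0.82 0.37 0 0 0 0;-1 0.82 0.37 0 0 0 0;-1 0.82 0.37 0 0 0 0;-1 0.82 0.37 0 0 0 0;-1 0.82 0.37 0 0 0 0' >/dev/null
python3 -m jog '-1 0 0 0 0 0 0;-1 0 0 0 0 0 0' >/dev/null; python3 w.py
python3 - <<'E'
from h import *
a,_=grab_frame('top'); b,_=grab_frame('side')
f=lambda i:cv2.resize(i,(400,400),interpolation=cv2.INTER_CUBIC)
cv2.imwrite('pics/both.png',np.hstack([f(a[150:250,290:390]),f(b[190:290,260:360])])[:,:,::-1])
E
python3 rings.py
```

```text
t 14.9 stand mm [62.7 90.2] z 124.6 yaw rel [-1.7993e+02  1.0000e-02  1.0000e-01] F [-0.5  0.   0.3] w 0.0007
top ring0 0.65 [224.8 340.3] [ -66.6 -167.1] z 12.2
top ring0 0.4 [216.6 331.6] [ -42.5 -142.8] z 30.3
top die 0.55 [199.5 305.1] [  2.7 -67.8] z 93.4
side ring0 0.67 [264.4 298.2] [ -62.9 -166.4] z 10.3
side ring0 0.5 [254.1 301.2] [ -39.5 -143.6] z 23.8
side die 0.48 [223.9 303.1] [  8.8 -71.9] z 71.7
side anvil 0.55 [207.5 277.3] [ 3.8 74.9] z 56.2
```

View pics/both.png

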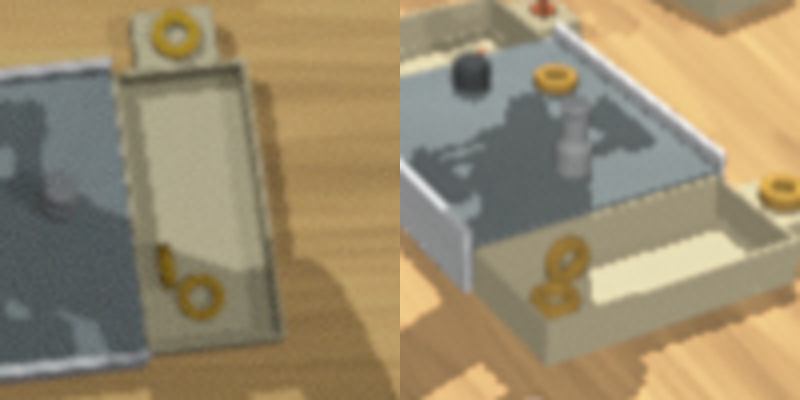

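Right panel: two rings are in the bin, one flat at (555,297) and ring B propped steeply against it at (568,258). I'll come back to B after sweeping ring A, which is at side-panel (556,77). The die and anvil are where they were.

```bash
python3 -m jog '-1 0 0.05 0.7 0 0 0;-1 0 0 0.7 0 0 0;-1 0 0 0.7 0 0 0;-1 0 0 0.57 0 0 0;-1 0 0 0 0 0 0;-1 0 0 0 0 0 0' >/dev/null;python3 w.py
python3 -m jog '-1 -0.3 0 0 0 0 0;-1 -0.3 0 0 0 0 0;-1 -0.3 0 0 0 0 0;-1 -0.3 0 0 0 0 0;-1 -0.3 0 0 0 0 0;-1 -0.3 0 0 0 0 0;-1 -0.3 0 0 0 0 0;-1 -0.3 0 0 0 0 0;-1 -0.3 0 0 0 0 0;-1 -0.3 0 0 0 0 0' >/dev/null; python3 w.py; python3 rings.py
```

```text
t 15.9 stand mm [63.7 89. ] z 44.9 yaw rel [-1.7989e+02  0.0000e+00 -4.0000e-02] F [-0.1  0.1  0.9] w 0.0003
t 16.73 stand mm [64.3 -1.8] z 45.4 yaw rel [-1.8e+02 -0.0e+00 -3.0e-02] F [-0.3  0.4  1.1] w 0.0004
top ring0 0.42 [235.  232.4] [-62.3 150.5] z 12.7
top anvil 0.49 [264.8 424. ] [-214.4 -374.8] z 81.5
side ring0 0.67 [263.7 298.3] [ -60.5 -163.3] z 10.0
side ring0 0.63 [219.8 313.2] [ 72.2 -30. ] z 46.5
side die 0.71 [224.3 303.3] [  9.6 -72. ] z 70.3
side die 0.2 [264.1 299.3] [ -59.1 -166.4] z 10.1
side anvil 0.59 [207.4 276.6] [ 0.7 74.2] z 57.7
```

```bash
python3 -m jog '-1 -0.3 0.03 0 0 0 0;-1 -0.3 0 0 0 0 0;-1 -0.3 0 0 0 0 0;-1 -0.3 0 0 0 0 0;-1 -0.3 0 0 0 0 0;-1 -0.3 0 0 0 0 0;-1 -0.3 0 0 0 0 0;-1 -0.3 0 0 0 0 0;-1 -0.3 0 0 0 0 0;-1 -0.3 0 0 0 0 0' >/dev/null; python3 w.py
python3 -m jog '-1 -0.3 0 0 0 0 0;-1 -0.3 0 0 0 0 0;-1 -0.3 0 0 0 0 0;-1 -0.3 0 0 0 0 0;-1 -0.3 0 0 0 0 0;-1 -0.3 0 0 0 0 0;-1 -0.3 0 0 0 0 0;-1 0 0 0 0 0 0' >/dev/null; python3 w.py
python3 -m jog '-1 0 0 -0.9 0 0 0;-1 0 0 -0.9 0 0 0;-1 0 0 -0.9 0 0 0;-1 0.9 0 0 0 0 0;-1 0.9 0 0 0 0 0;-1 0.9 0 0 0 0 0;-1 0.9 0 0 0 0 0;-1 0.9 0 0 0 0 0;-1 0.9 0 0 0 0 0;-1 0 0 0 0 0 0' >/dev/null; python3 w.py
python3 -m jog '-1 0.9 0 0 0 0 0;-1 0.9 0 0 0 0 0;-1 0 0 0 0 0 0' >/dev/null
python3 - <<'E'
from st import *
a,da=grab_frame('top'); b,db=grab_frame('side')
f=lambda i:cv2.resize(i,(400,400),interpolation=cv2.INTER_CUBIC)
cv2.imwrite('pics/both2.png',np.hstack([f(a[150:250,290:390]),f(b[190:290,260:360])])[:,:,::-1])
for n,d in(('side',db),('top',da)):
  p,K,dd=cam(n)
  for q in trace(n,'ring0'):
    c=np.argwhere(q['mask']); u=cv2.undistortPoints(c[:,None,::-1].astype(float),K,dd)[:,0]
    P=np.array(p['xyz'])+(np.c_[u,np.ones(len(u))]*d[q['mask']][:,None])@rot(p).T
    S=np.array([ts(x) for x in P])*1000
    print(n,round(q['confidence'],2),len(c),'xy',S.mean(0).round(),'x',np.percentile(S[:,0],[3,97]).round(),'y',np.percentile(S[:,1],[3,97]).round(),'z',(np.percentile(P[:,2],[3,50,97])*1000).round(1))
E
python3 rings.py|grep -v ring
```

```text
t 17.97 stand mm [ 65.1 -91.9] z 45.4 yaw rel [ 1.8e+02 -0.0e+00 -4.0e-02] F [-0.  -0.2 -0.5] w 0.0004
t 18.63 stand mm [  65.2 -155.7] z 45.4 yaw rel [ 1.7998e+02  3.0000e-02 -8.0000e-02] F [-0.3  0.2  0.3] w 0.0005
t 19.47 stand mm [64.9 12.4] z 126.4 yaw rel [-1.7998e+02 -9.0000e-02  1.1000e-01] F [ 0.2  0.2 -0.5] w 0.0004
side 0.59 72 xy [  83. -162.] x [69. 97.] y [-179. -148.] z [ 3.7 11.4 15.4]
side 0.49 54 xy [ -63. -167.] x [-75. -51.] y [-180. -156.] z [ 2.7 11.5 14.7]
side 0.44 101 xy [ -37. -142.] x [-54. -21.] y [-148. -123.] z [ 4.8 21.8 38.4]
top 0.56 47 xy [ -45. -143.] x [-58. -30.] y [-149. -139.] z [ 5.9 32.3 41.2]
top die 0.46 [199.  305.1] [  4.1 -68.2] z 93.1
side die 0.44 [224.2 303.1] [  8.4 -72.3] z 71.1
side anvil 0.41 [207.5 277.6] [ 4.6 74.2] z 56.3
```

View pics/both2.png

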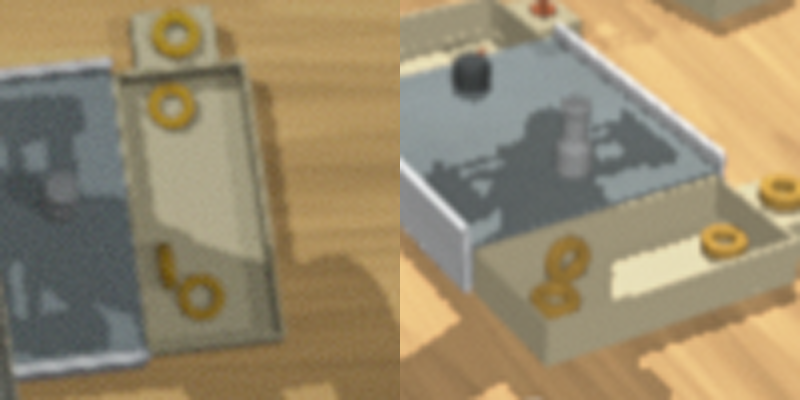

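All three rings are in the ring bin: two flat, and one on edge spanning z of about 3–40 mm, so its centre is near 21 mm. The on-edge ring hasn't moved between looks. I'll raise the arm clear, let it settle, recheck and hand in.

```bash
python3 -m jog '-1 0 0 -0.9 0 0 0;-1 0 0 -0.9 0 0 0;-1 0 0 -0.9 0 0 0;-1 0 0 0 0 0 0;-1 0 0 0 0 0 0;-1 0 0 0 0 0 0;-1 0 0 0 0 0 0;-1 0 0 0 0 0 0' >/dev/null; python3 w.py; python3 rings.py; python3 -c "from plant import *; hand_in()"
```

```text
t 20.98 stand mm [64.4 62.1] z 206.0 yaw rel [-1.7987e+02  0.0000e+00 -3.0000e-02] F [-0.3  0.4  1.1] w 0.0003
top ring0 0.58 [224.3 340.1] [ -64.9 -166.9] z 12.0
top ring0 0.39 [176.9 332.1] [  80.3 -161.9] z 12.1
top anvil 0.55 [198.1 136.7] [ 62.4 407.3] z 78.8
side ring0 0.65 [263.9 298.1] [ -62.6 -165.9] z 11.6
side ring0 0.42 [250.2 340.4] [  81.9 -165.3] z 11.1
side die 0.65 [309.3 383.9] [   8.1 -448.7] z 30.8
side die 0.42 [223.7 303.4] [ 10.1 -71.3] z 72.0
side anvil 0.3 [255.1 323.5] [  21.2 -167.1] z 14.7
the job is handed in; nothing more can be done
```

I swept all three rings off the deck into the bin with the sample ring, using the closed fingers, and handed the job in at about 21 s. I moved the middle ring sideways first so that it would clear the die. The arm finished raised clear of everything, with no contact force showing. The hand-in gives no verdict.

**Rings:** two lie flat in the bin. The middle one stands on edge beside another, with its centre about 21 mm up, under the 30 mm limit. It sat still over several looks, but the networks missed it in the last check before hand-in, so its final position rests on the pictures from about 1 s earlier.

**Die and anvil:** both stood within a few mm of their estimated start, as close as I can measure. In the last check the die was detected in place. The anvil was not, because the networks picked the jar and part of the bin instead; it had been in place in the previous pictures.

**Everything else:** I did not measure the rivets, mallet, jar or bottle at the end. The tool never went near them below about 200 mm height, and no contact force showed.

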